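# Clear the print bed and lock its stop leg at the tape mark

### The job

Get the stamping bed ready for the next run: take the scraper block, wipe the three wood chips off the white bed into the grey catch tray at its right end (on the robot's right), and set the scraper back down on the table beside the bed. Then take hold of the orange cam lever of the blue stop, slide the stop leg along with it until the leg's black pointer stands on the red tape mark, and swing the lever fully closed, keeping the leg on the mark while the lever turns. Finish still gripping the closed lever so that the leg is held on its mark; keep fingers off the chips and leave the other things on the table where they are.

Things in the scene. Friction and masses are not known exactly. Their poses are not given: they have to be found in the camera images.
- board: stamping bed fixed to the table; origin at the centre of its underside. Its x points away from the robot to the rail, y left along the rail, z up. White bed 190 (x) x 360 (y) mm, top 18 mm above the table, steel rule along the front edge. Aluminium rail at the back (board x +60 to +90 mm, full length), its top 42 mm above the table
- tray (a point): middle of the grey catch tray's floor, 3 mm above the table. Tray at the bed's right end: board x -95 to +95 mm, y -180 to -280 mm, rim 14 mm high, so lower than the bed: the scraper may pass above it
- leg (a joint): position of the stop leg along the rail, m: 0 mid-bed, growing to the left (board +y), range -0.145 to 0.145. Slides with about 2 N of friction while the lever is open
- pointer (a point): tip of the black pointer at the robot-side end of the stop leg, over the rule, 21 mm above the table. Leg: flat blue bar 30 mm wide, 20 to 28 mm above the table, from the pointer (board x -88 mm) to the blue saddle (board x +28 to +94 mm, 60 mm long along the rail, top 50 mm above the table). The lever's pivot, at board x +46 mm, has the pointer's own board y
- mark: length mark: red tape across the front rule, 10 mm wide along the rail (its y, parallel to the board's y), 34 mm across; origin at its middle. Pointer within the tape's width = on the mark
- pivot (a point): point on the cam lever's upright pivot axis, level with the middle of the handle, 80 mm above the table. Rides along with the stop leg
- lever (a joint): cam lever angle, rad: 0 = closed, against a stop, handle along board +y beside the rail; grows anticlockwise seen from above as it opens; 1.55 = wide open, handle towards board -x over the leg. Turning takes about 0.1 to 0.3 Nm; over the last 35 degrees the cam rolls on the rail and drags the leg to the left with several newtons, some mm if not held firmly. Stays where left
- lever_grip (a point): middle of the cam lever's orange handle, 55 mm out from the pivot axis, 80 mm above the table; its y points outwards along the handle. Handle: bar 14 mm wide, 71 to 89 mm above the table, from 28 to 88 mm from the pivot. Below this point is free down to 45 mm above the table, open or closed
- scraper_mid (a point): centre of the scraper block: wooden block with a black rubber foot, 120 mm long (its x), 28 mm thick (its y), 60 mm high, standing on the rubber foot on the table; centre 30 mm above the foot. 0.15 to 0.3 kg
- scraper: the same scraper block, origin at the centre of its underside
- chip0_mid (a point): brown wood chip, 28 x 15 x 9 mm, loose on the bed; its centre
- chip1_mid (a point): brown wood chip, 22 x 17 x 10 mm, loose on the bed; its centre
- chip2_mid (a point): brown wood chip, 30 x 13 x 8 mm, loose on the bed; its centre
- ink_a: white ink bottle, black cap, orange band, 44 mm across, 95 mm tall; to be left alone; origin at the centre of its underside
- ink_b: white ink bottle, black cap, blue band, 44 mm across, 95 mm tall; to be left alone; origin at the centre of its underside
- solvent: amber bottle, 60 mm across, 160 mm tall; to be left alone; origin at the centre of its underside
- stamp_a: wooden printing stamp block with three black bars, 85 x 65 x 31 mm; to be left alone; origin at the centre of its underside
- stamp_b: wooden printing stamp block with a black star, 85 x 65 x 31 mm; to be left alone; origin at the centre of its underside
- tape: roll of yellow tape lying flat, 96 mm across, 45 mm high; to be left alone; origin at the centre of its underside
- inkpad: closed black ink pad 110 x 75 x 22 mm; to be left alone; origin at the centre of its underside
- marker: black marker pen lying down, 130 mm long, 13 mm thick; to be left alone; origin at the centre of its underside

How it is judged:
By the outcome, as a careful person would: the job done as asked, in the order asked, and still so for the second after the job is handed in, while the arm keeps its last pose, push and grip.
It also fails if it takes over 72 s, if anything falls off the work surface, if the arm or the gripper's body presses on something with over 40 N, if the wrist force passes 120 N, or if a joint passes its speed limit or range.

### The arm

A 7-joint arm with a two-finger parallel gripper is mounted at the origin on the work surface. World frame = base frame: x ahead of the robot, y to its left, z up, the work surface at z = 0. Lengths are in m, angles in rad, forces in N, time in s.
With the tool pointing down it reaches from about 0.425 to 0.925 m from the base axis. Payload 6.8 kg.
Tool frame: the origin (TCP) lies midway between the tips of the shut fingers; the grasp point (between the pads) lies bot.grip_point_offset behind it (bot.grip_point_offset is the distance from the TCP to the grasp point, in m); z points along the fingers, y is the line along which they close (so a half turn about z gives the same grasp; the last joint's range is limited). The gripper opens to 85 mm and grips with 20 to 120 N. Pads are 22 mm wide; open, the fingers measure 114 mm over their backs; the gripper's body (76 mm by 85 mm) begins 54 mm behind the grasp point. The pads swing forward as they close: fully open they stand 13 mm farther back than shut.
Start: joints at [-1.318, 0.477, 0.022, 1.555, -0.011, 1.109, -0.083], TCP at [0.238, 0.632, 0.231] pointing down, gripper open.
Joint ranges: [-2.96, 2.96], [-0.34, 2.1], [-1.41, 1.46], [0.24, 2.44], [-1.37, 4.51], [0.17, 1.92], [-2.96, 2.96]. Speed limits (rad/s): [2.39, 2.39, 3.14, 3.14, 3.14, 3.14, 3.14].

### API

Orientations are given as a unit quaternion [w, x, y, z].
In Python, from station import get_obs, cams, job, bot gives the robot as it stands.
- The arm moves only by the tool arm_command, never from a script. Its argument "rows" is a list that holds one entry, the list of rows, each a list of 5 numbers: the finger opening in mm, from 0 to 85.4, then the shift along the world's x, y, z in units of 60 mm (1.0 is 60 mm), then the turn about the world's z in units of 0.08 rad (1.0 is 0.08 rad). In form: [[[grip, x, y, z, turn], ...]]. A call has exactly 10 rows; each row shifts and turns the commanded pose from where the row before left it; what a row does not reach is not made up. A row lasts 1/8 s, in which the tool goes at most 62.5 mm and 10.7 degrees, less where a joint would pass 70% of its speed; a pose out of reach is approached as far as the arm can. A call with a number of a shift or a turn outside -1 to 1 is refused whole. A call with a gripper value outside its range is refused whole. The fingers move at their own pace and stop on an object; "newtons" is the grip in N (left out, the last holds). Time passes only in rows, so rows that do not move let the fingers close, or fill a call up. It gives the time, the measured TCP pose, the force, the opening and the grip force at its end, in the units of the state.
- get_obs(): the state, without advancing time (a new reading comes with each control period).
- cams.read_camera(name): name is "scene" or "side" or "wrist"; returns the picture (420x560x3 uint8, red, green, blue); there is no depth.
- cams.camera_params(name): a dict with "K" (3x3 intrinsics, pixels), "k1" (the pictures are not rectified: a ray, as slopes to the right and down, at radius r is drawn at 1 + k1 r^2 times it, then the intrinsics apply), "extrinsics" (4x4, takes a point from camera to world coordinates). Camera axes: x right, y down, z forward; pixel columns grow to the right and rows downward; lengths in m; the calibration is good to about 2 mm. A picture is of the moment at which its call begins: read the wrist's pose just before it. camera_params takes no time and is no camera call; for the wrist camera it gives the pose at the moment of the call.
- job.hand_in(): hands the job in; it is judged then, once.
The state is a dict: "t": time; "q": joint angles; "joint_vel": joint speeds; "joint_torque": joint torques, N m; "eef_pos": TCP position; "tool_rot": TCP orientation; "contact_force": force on the tool from outside, world axes, zero at the start; "torque": the same for the moment, N m; "gripper_width": opening from 0.0 (shut) to 1.0 (fully open); "grasp_force": force on a finger pad.
Only numpy, scipy, OpenCV 4.12 (cv2) and the standard library are available. Lean on these libraries where they do the work, as an engineer would, in place of code of your own. Each camera call takes 0.05 s, during which the arm holds its last target. There are 200 camera calls.

## Working session

There is one attempt and no reset: what is moved stays moved. The work goes in short steps, Python scripts to look and compute and a tool call to move; the robot and the scene stay as the last step left them, time stands still between calls to the robot, and variables do not carry over. Pictures are saved under pics/ and viewed, at most 10 in all, crops included, and the job is handed in when it is done.

Besides the shell and the picture viewer there is one more tool, called after "Call:" as name([rows], argument=value, ...), one row to a line, values as JSON. arm_command: Moves the arm, as the interface text tells. Its arguments: {"type":"object","properties":{"rows":{"type":"array"},"newtons":{"type":"number"}},"required":["rows"]}

```bash
mkdir -p pics; ls; python3 - <<'E'
from station import get_obs,cams,job,bot
import cv2,numpy as np
o=get_obs();print({k:np.round(v,3).tolist() for k,v in o.items()},bot.grip_point_offset)
for n in("scene","side"):
    p=cams.camera_params(n);print(n,p["K"],p["k1"],np.round(p["extrinsics"],3).tolist())
    im=cams.read_camera(n);cv2.imwrite(f"pics/{n}0.png",im[:,:,::-1])
E
```

```text
pics
{'t': 0.0, 'q': [-1.318, 0.478, 0.022, 1.556, -0.011, 1.109, -0.083], 'joint_vel': [0.0, 0.002, -0.001, -0.001, 0.0, 0.0, -0.001], 'joint_torque': [0.0, -59.645, 1.608, -28.119, 0.013, 0.009, -0.0], 'eef_pos': [0.238, 0.631, 0.23], 'tool_rot': [-0.0, 0.179, 0.984, -0.001], 'contact_force': [0.204, 0.458, -0.791], 'torque': [-0.028, -0.066, 0.036], 'grasp_force': 0.0, 'gripper_width': 0.998} 0.0187
scene [[501.86348154   0.         274.50688754]
 [  0.         501.86348154 203.7279247 ]
 [  0.           0.           1.        ]] -0.12772521126307046 [[-0.073, 0.826, -0.558, 1.32], [0.997, 0.054, -0.051, 0.093], [-0.012, -0.56, -0.828, 1.208], [0.0, 0.0, 0.0, 1.0]]
side [[381.50521885   0.         279.76483395]
 [  0.         381.50521885 208.07565081]
 [  0.           0.           1.        ]] -0.006367764353310981 [[0.984, -0.145, 0.102, 0.447], [-0.177, -0.749, 0.638, -0.699], [-0.016, -0.646, -0.763, 0.949], [0.0, 0.0, 0.0, 1.0]]
```

View pics/scene0.png

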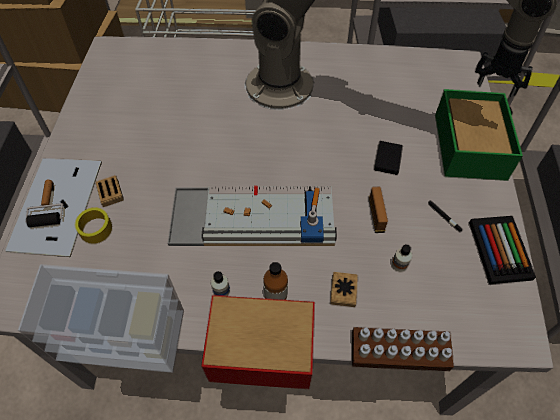

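View pics/side0.png

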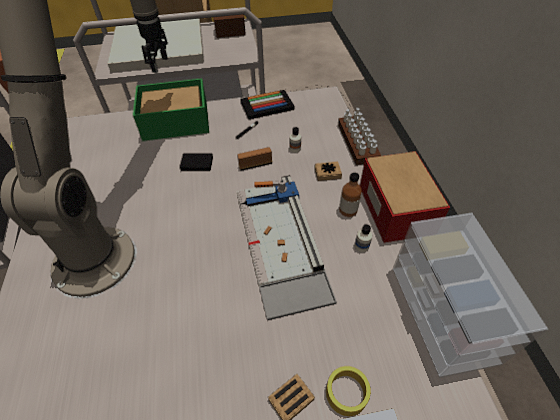

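Scene view: the bed with its grey tray sits at image left (robot's right). Chips are at (229,211), (248,212) and (266,203), the mark at (256,190), the leg pointer near (306,190), the lever (316,200), and the scraper (378,208).

```bash
cat > h.py <<'E'
from station import get_obs,cams,job,bot
import cv2,numpy as np
from scipy.spatial.transform import Rotation as R
def ray(p,uv):
    k=np.array([p["k1"],0,0,0,0.]);n=cv2.undistortPoints(np.array([[uv]],float),p["K"],k)[0,0]
    E=np.array(p["extrinsics"]);return E[:3,3],E[:3,:3]@np.array([n[0],n[1],1])
def pix(p,uv,z):
    o,d=ray(p,uv);return o+d*(z-o[2])/d[2]
def proj(p,X):
    E=np.linalg.inv(p["extrinsics"]);c=E[:3,:3]@np.array(X)+E[:3,3]
    return cv2.projectPoints(c.reshape(1,1,3),np.zeros(3),np.zeros(3),p["K"],np.array([p["k1"],0,0,0,0.]))[0][0,0]
def two(p1,u1,p2,u2):
    o1,d1=ray(p1,u1);o2,d2=ray(p2,u2)
    s=np.linalg.lstsq(np.c_[d1,-d2],o2-o1,rcond=None)[0];a,b=o1+d1*s[0],o2+d2*s[1];return (a+b)/2,np.linalg.norm(a-b)
def hsv(im):return cv2.cvtColor(im,cv2.COLOR_RGB2HSV)
def blobs(mask,amin=10):
    n,l,s,c=cv2.connectedComponentsWithStats(mask.astype(np.uint8));out=[]
    for i in range(1,n):
        if s[i,4]>=amin:
            cs,_=cv2.findContours((l==i).astype(np.uint8),cv2.RETR_EXTERNAL,cv2.CHAIN_APPROX_NONE)
            out.append((c[i],s[i,4],cv2.boxPoints(cv2.minAreaRect(cs[0]))))
    return out
def snap(n,f=None):
    p=cams.camera_params(n);im=cams.read_camera(n)
    if f:cv2.imwrite(f"pics/{f}.png",im[:,:,::-1])
    return p,im
E
python3 - <<'E'
from h import *
np.set_printoptions(precision=3,suppress=True)
for n,roi in(("scene",(160,410,175,255)),("side",(230,300,140,325))):
    p=cams.camera_params(n);im=cv2.imread(f"pics/{n}0.png")[:,:,::-1].copy();H=hsv(im)
    m=np.zeros(H.shape[:2],bool);m[roi[2]:roi[3],roi[0]:roi[1]]=1
    h,s,v=cv2.split(H)
    for nm,mm,z in(("red",((h<5)|(h>175))&(s>150)&(v>90),.019),("blue",(h>100)&(h<125)&(s>120),.024),("orange",(h>6)&(h<20)&(s>110)&(v>60),.023)):
        for c,a,b in blobs(mm&m,8):print(n,nm,c,a,pix(p,c,z),[pix(p,q,z)[:2].tolist() for q in b] if a>150 else "")
p=cams.camera_params("scene")
for uv,z in(((204,191),.018),((335,188),.018),((204,241),.018),((170,189),.014),((170,244),.014)):print(uv,pix(p,uv,z))
E
```

```text
scene red [255.412 189.794] 34 [ 0.473 -0.039  0.019] 
scene blue [310.746 223.694] 579 [0.582 0.125 0.024] [[0.472433825748212, 0.0934233354102476], [0.4682814991748824, 0.15707532766407362], [0.6351080156209219, 0.16031735342032727], [0.6389628358227032, 0.1007144366290322]]
scene orange [378.991 204.277] 332 [0.504 0.318 0.023] [[0.44507672902219886, 0.29601941278571703], [0.43631130368447635, 0.32334218825303673], [0.5587155526051897, 0.33870324860492707], [0.5666789254822494, 0.31259508945086845]]
scene orange [315.294 196.388] 85 [0.488 0.135 0.023] 
scene orange [266.154 203.179] 39 [ 0.521 -0.004  0.023] 
scene orange [228.545 210.523] 44 [ 0.553 -0.108  0.023] 
scene orange [246.953 211.209] 43 [ 0.552 -0.056  0.023] 
scene orange [249.445 244.451] 182 [ 0.658 -0.038  0.023] [[0.6654527484948689, -0.1616333262775001], [0.6473739412635782, 0.10653606819628904], [0.6504718515416623, 0.10666707099948362], [0.6685428682698438, -0.16116801883710724]]
scene orange [320.324 244.243] 37 [0.645 0.153 0.023] 
side red [254.182 242.091] 22 [ 0.474 -0.037  0.019] 
side blue [275.433 194
[... 171 characters left out ...]
840186, 0.06979848044747572]]
side orange [295.182 147.   ] 11 [0.679 0.354 0.023] 
side orange [253.783 152.949] 175 [0.525 0.351 0.023] [[0.4647712114216367, 0.357527184491394], [0.5863525123006158, 0.37370604240769956], [0.5859137182374394, 0.34522264548136816], [0.4658941332196797, 0.32970484257504584]]
side orange [263.292 183.319] 72 [0.536 0.193 0.023] 
side orange [267.321 229.821] 28 [ 0.519 -0.003  0.023] 
side orange [280.889 241.667] 27 [ 0.551 -0.053  0.023] 
side orange [284.167 256.75 ] 36 [ 0.551 -0.107  0.023] 
(204, 191) [ 0.486 -0.19   0.018]
(335, 188) [0.451 0.192 0.018]
(204, 241) [ 0.653 -0.164  0.018]
(170, 189) [ 0.483 -0.293  0.014]
(170, 244) [ 0.667 -0.258  0.014]
```

Call:
arm_command([
  [[85, 0.65, -0.73, 0, 0.7], [85, 0.65, -0.73, 0, 0.7], [85, 0.65, -0.73, 0, 0.7], [85, 0.65, -0.73, 0, 0.7], [85, 0.65, -0.73, 0, 0.7], [85, 0.65, -0.73, 0, 0.7], [85, 0.65, -0.73, 0, 0.7], [85, 0, 0, 0, 0.7], [85, 0, 0, 0, 0.5], [85, 0, 0, 0, 0]],
])

```text
t: 1.35
eef_pos: [0.5104, 0.3259, 0.231]
tool_rot: [-0.0, -0.064, 0.998, 0.0]
contact_force: [-0.2, 0.7, -0.1]
gripper_width: 0.995
grasp_force: 0.0
```

```bash
python3 - <<'E'
from h import *
np.set_printoptions(precision=3,suppress=True)
o=get_obs();print(o["t"],o["eef_pos"],R.from_quat(np.roll(o["tool_rot"],-1)).as_matrix(),o["q"])
p,im=snap("wrist","wrist1");print(p["K"],p["k1"],p["extrinsics"])
E
```

```text
1.35 [0.51  0.326 0.231] [[-0.992 -0.129 -0.001]
 [-0.129  0.992  0.   ]
 [ 0.001  0.    -1.   ]] [-0.706  0.363  0.045  1.731 -0.019  1.048  1.045]
[[346.919   0.    280.714]
 [  0.    346.919 204.065]
 [  0.      0.      1.   ]] -0.06816462185239766 [[-0.129  0.953  0.273  0.44 ]
 [ 0.992  0.123  0.036  0.317]
 [ 0.001  0.276 -0.961  0.374]
 [ 0.     0.     0.     1.   ]]
```

View pics/wrist1.png

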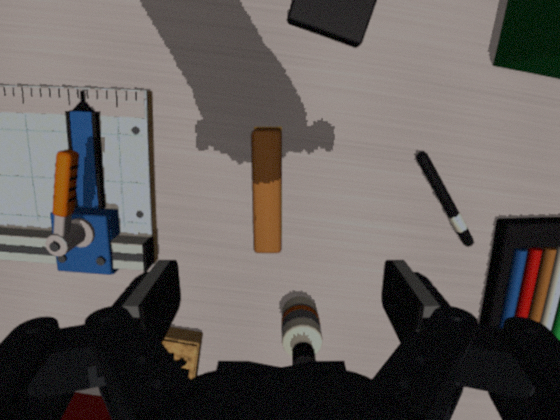

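Wrist view: the scraper spans (253–281, 128–252), the pointer tip is at about (83,92), the orange handle runs (66,152) to (64,215), the pivot is at (57,245), and the bed's left front corner is at (150,89).

```bash
python3 - <<'E'
from h import *
np.set_printoptions(precision=4,suppress=True)
p=cams.camera_params("wrist");im=cv2.imread("pics/wrist1.png")[:,:,::-1].copy();h,s,v=cv2.split(hsv(im))
M=(h>5)&(h<20)&(s>110)&(v>40);M[260:]=0
for c,a,b in blobs(M,150):
    z=.06 if c[0]>200 else .089
    print(c,a,pix(p,c,z),np.array([pix(p,q,z)[:2] for q in b]).tolist(),b.tolist())
B=(h>100)&(h<125)&(s>120);B[:,200:]=0;B[290:]=0
for c,a,b in blobs(B,150):print("blue",c,a,np.array([pix(p,q,.028)[:2] for q in b]).tolist(),b.tolist())
print("ptr",pix(p,(83,93),.021),"corner",pix(p,(150,89),.018),pix(p,(2,84),.018),"back corner rail",pix(p,(154,236),.042),"pivot",pix(p,(57,245),.085))
E
```

```text
[150.3607 136.3169] 183 [0.4774 0.2144 0.089 ] [[0.44270661028998004, 0.2108076089878157], [0.4423647774773186, 0.21325014774290002], [0.5137453321328453, 0.2179382294921139], [0.5141476633988886, 0.21534208329158266]] [[147.58006286621094, 92.01216125488281], [150.62098693847656, 91.92402648925781], [153.1729278564453, 179.9660186767578], [150.1320037841797, 180.0541534423828]]
[266.5738 188.4954] 3496 [0.516  0.3136 0.06  ] [[0.46190568469300985, 0.2941925634267337], [0.45863704139791556, 0.31971653249251536], [0.577654981991135, 0.3351392328691322], [0.5813207115734156, 0.3069258739967307]] [[252.0, 127.0], [281.0, 127.0], [281.0, 252.0], [252.0, 252.0]]
[ 64.0451 182.8251] 1241 [0.526  0.1397 0.089 ] [[0.5573861378638146, 0.12689308338661842], [0.49653156840353474, 0.13423524201284134], [0.4956852665272248, 0.1526828433791441], [0.5562042436882696, 0.14642621292886326]] [[51.832481384277344, 215.34518432617188], [56.63451385498047, 148.11676025390625], [77.5989761352539, 149.61422729492188], [72.79694366455078, 216.8426513671875]]
[549.1987 253.649 ] 151 [0.5465 0.61   0.06  ] [[0.5531783996823643, 0.6040123371093985], [0.5402510695325271, 0.5991684171529086], [0.5384712469418663, 0.6149702284173668], [0.5514522469656626, 0.6200353937082554]] [[542.0, 259.0], [542.0, 247.0], [556.0, 247.0], [556.0, 259.0]]
blue [ 88.8655 201.839 ] 4260 [[0.6473183697122435, 0.08704914221892932], [0.4663406007360839, 0.10966647750403447], [0.4644743737321637, 0.16905950154562283], [0.6432314624085933, 0.15532963970045993]] [[56.24455642700195, 269.317138671875], [69.37879943847656, 107.3280029296875], [127.72496032714844, 112.05877685546875], [114.59071350097656, 274.04791259765625]]
ptr [0.4513 0.1199 0.021 ] corner [0.4402 0.1867 0.018 ] [0.4508 0.0305 0.018 ] back corner rail [0.585 0.204 0.042] pivot [0.5877 0.1274 0.085 ]
```

Call:
arm_command([
  [[85, 0.16, -0.2, -0.6, 0], [85, 0, 0, -0.9, 0], [85, 0, 0, -0.9, 0], [85, 0, 0, -0.6, 0], [85, 0, 0, -0.38, 0], [85, 0, 0, 0, 0], [20, 0, 0, 0, 0], [20, 0, 0, 0, 0], [20, 0, 0, 0, 0], [20, 0, 0, 0, 0]],
], newtons=60)

```text
t: 2.65
eef_pos: [0.5214, 0.3134, 0.0296]
tool_rot: [0.001, -0.063, 0.998, 0.001]
contact_force: [-1.6, -0.2, 6.1]
gripper_width: 0.32
grasp_force: 60.1
```

Call:
arm_command([
  [[20, 0, 0, 0.4, 0], [20, 0, 0, 0.9, 0], [20, 0, 0, 0.9, 0], [20, 0, -0.6, 0.3, -0.25], [20, 0, -0.9, 0, -0.25], [20, 0, -0.9, 0, -0.25], [20, 0.1, -0.9, 0, 0], [20, 0.1, -0.8, 0, 0], [20, 0, -0.34, 0, 0], [20, 0, 0, 0, 0]],
])

```text
t: 3.9
eef_pos: [0.5325, 0.0443, 0.1783]
tool_rot: [-0.0, -0.032, 1.0, -0.0]
contact_force: [0.2, 0.7, -2.9]
gripper_width: 0.317
grasp_force: 59.6
```

```bash
python3 - <<'E'
from h import *
np.set_printoptions(precision=4,suppress=True)
o=get_obs();print(o["t"],o["eef_pos"],o["q"],o["gripper_width"])
p,im=snap("wrist","wrist2")
E
```

```text
3.9 [0.5325 0.0443 0.1783] [-0.3204  0.3076  0.1456  1.9534 -0.056   0.8852  1.4879] 0.31668521710178826
```

View pics/wrist2.png

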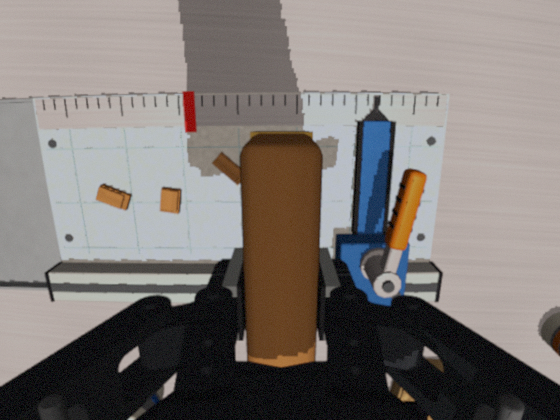

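Wrist view 2: scraper is held and centred. Mark is at (190,111), pointer tip (376,98), bed front corners (36,97) and (447,94), pivot (388,286), chips (113,197), (171,200), (228,168).

```bash
python3 - <<'E'
from h import *
np.set_printoptions(precision=4,suppress=True)
p=cams.camera_params("wrist");im=cv2.imread("pics/wrist2.png")[:,:,::-1].copy();h,s,v=cv2.split(hsv(im))
r=((h<5)|(h>175))&(s>150)&(v>80);r[150:]=0
for c,a,b in blobs(r,50):print("red",c,a,pix(p,c,.0185),[pix(p,q,.0185)[:2].tolist() for q in b])
M=(h>5)&(h<20)&(s>110)&(v>40);M[260:]=0
for c,a,b in blobs(M,80):
    z=.089 if c[0]>350 else .025
    print(c,a,pix(p,c,z),np.array([pix(p,q,z)[:2] for q in b]).tolist())
A,B=pix(p,(36,97),.018),pix(p,(447,94),.018);d=B-A
print(A,B,d,"yaw",-np.arctan2(d[0],d[1]),np.linalg.norm(d))
print("ptr",pix(p,(376,98),.021),"piv",pix(p,(388,286),.09),"rail back L",pix(p,(440,298),.042),"R",pix(p,(50,299),.042),"rail front",pix(p,(437,263),.042),pix(p,(55,263),.042))
E
```

```text
red [189.3625 111.5158] 411 [ 0.4717 -0.0353  0.0185] [[0.4560385042657316, -0.04081083326524306], [0.45504040017321223, -0.03207442393366459], [0.48773605991086766, -0.029744429905763876], [0.48881066357814285, -0.03870938517726174]]
[278.6222 195.0215] 10132 [0.5382 0.045  0.025 ] [[0.4871767767673759, -0.013608074624498215], [0.4812935629245694, 0.07705512074808535], [0.5970851764086036, 0.08840570961544852], [0.6037922213336674, -0.012140526796051453]]
[405.4506 209.6637] 1689 [0.5264 0.1342 0.089 ] [[0.5537248570708264, 0.12092958670592371], [0.49635582607891127, 0.1297675415043671], [0.5002347579153245, 0.14644510985478823], [0.5584219783430814, 0.13858219644173103]]
[113.0938 196.6602] 512 [ 0.5494 -0.1029  0.025 ] [[0.5523359830274983, -0.11985441528686461], [0.5378575816697736, -0.11351956001256264], [0.5464426787724331, -0.08619800116936871], [0.5610850524389849, -0.09216984203844439]]
[170.0632 199.8525] 427 [ 0.549  -0.0511  0.025 ] [[0.5599305428496134, -0.06074656624267071], [0.5380288730006345, -0.058339191710173606], [0.5383772461843102, -0.041830470716449845], [0.5602617362511254, -0.043907738037482345]]
[ 0.4658 -0.1711  0.018 ] [0.4418 0.1824 0.018 ] [-0.0239  0.3535  0.    ] yaw 0.06757791724608529 0.35426341269209644
ptr [0.4503 0.1209 0.021 ] piv [0.5864 0.1308 0.09  ] rail back L [0.6222 0.2005 0.042 ] R [ 0.6491 -0.1646  0.042 ] rail front [0.5871 0.1902 0.042 ] [ 0.6107 -0.1542  0.042 ]
```

Call:
arm_command([
  [[20, 0, 0, -0.5, 0], [20, 0, 0, -0.6, 0], [20, 0, 0, -0.5, 0], [20, 0, 0, -0.3, 0], [20, 0, 0, -0.15, 0], [20, 0, 0, -0.07, 0], [20, 0, 0, -0.04, 0], [20, 0, 0, 0, 0], [20, 0, 0, 0, 0], [20, 0, 0, 0, 0]],
])

```text
t: 5.2
eef_pos: [0.5331, 0.0466, 0.0493]
tool_rot: [0.0, -0.034, 0.999, 0.0]
contact_force: [-0.2, 0.1, -2.0]
gripper_width: 0.319
grasp_force: 59.6
```

Call:
arm_command([
  [[20, 0, -0.1, -0.02, 0], [20, 0.01, -0.2, -0.02, 0], [20, 0.02, -0.3, 0, 0], [20, 0.02, -0.3, 0, 0], [20, 0.02, -0.3, 0, 0], [20, 0.02, -0.3, 0, 0], [20, 0.02, -0.3, 0, 0], [20, 0.02, -0.3, 0, 0], [20, 0.02, -0.3, 0, 0], [20, 0.02, -0.3, 0, 0]],
])

```text
t: 6.45
eef_pos: [0.5444, -0.1149, 0.0476]
tool_rot: [0.001, -0.034, 0.999, 0.001]
contact_force: [0.8, 5.5, 6.3]
gripper_width: 0.318
grasp_force: 60.7
```

```bash
python3 - <<'E'
from h import *
p,im=snap("side");c=im[160:330,220:350];c=cv2.resize(c,None,fx=3,fy=3,interpolation=cv2.INTER_CUBIC)
p,im=snap("scene");d=im[170:260,155:350];d=cv2.resize(d,(390,180),interpolation=cv2.INTER_CUBIC)
o=np.zeros((510,790,3),np.uint8);o[:,:390]=c;o[:180,400:]=d;cv2.imwrite("pics/mid.png",o[:,:,::-1])
E
```

```text
(no output)
```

View pics/mid.png

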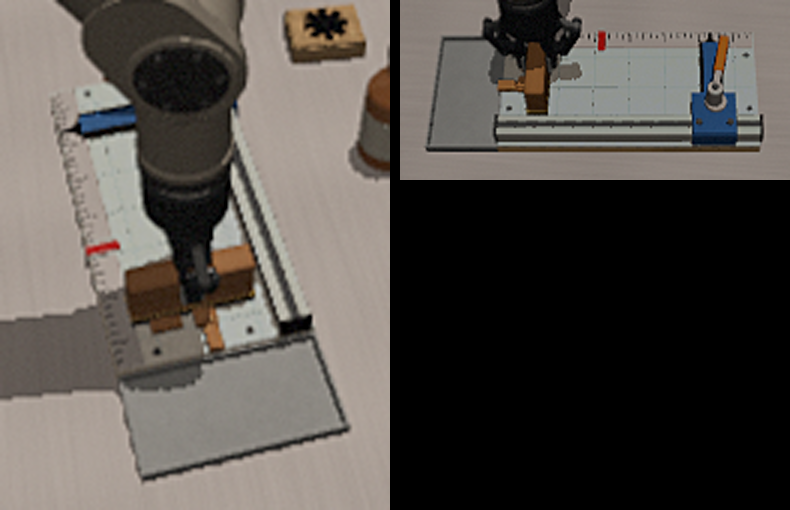

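Mid-sweep: all three chips are just ahead of the scraper, near the tray edge. I'll push on over the edge.

Call:
arm_command([
  [[20, 0.02, -0.25, 0, 0], [20, 0.02, -0.25, 0, 0], [20, 0.02, -0.25, 0, 0], [20, 0.02, -0.25, 0.02, 0], [20, 0.02, -0.25, 0.02, 0], [20, 0.02, -0.25, 0, 0], [20, 0, 0, 0, 0], [20, 0, 0, 0.5, 0], [20, 0, 0, 0.8, 0], [20, 0, 0, 0.8, 0]],
])

```text
t: 7.8
eef_pos: [0.5492, -0.2057, 0.1755]
tool_rot: [-0.001, -0.033, 0.999, 0.0]
contact_force: [1.1, -0.4, -0.7]
gripper_width: 0.32
grasp_force: 59.5
```

```bash
python3 - <<'E'
from h import *
p,im=snap("side");c=im[160:330,220:350];c=cv2.resize(c,None,fx=3,fy=3,interpolation=cv2.INTER_CUBIC)
p,im=snap("scene");d=im[170:260,155:350];d=cv2.resize(d,(390,180),interpolation=cv2.INTER_CUBIC)
o=np.zeros((510,790,3),np.uint8);o[:,:390]=c;o[:180,400:]=d;cv2.imwrite("pics/end.png",o[:,:,::-1])
E
```

```text
(no output)
```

View pics/end.png

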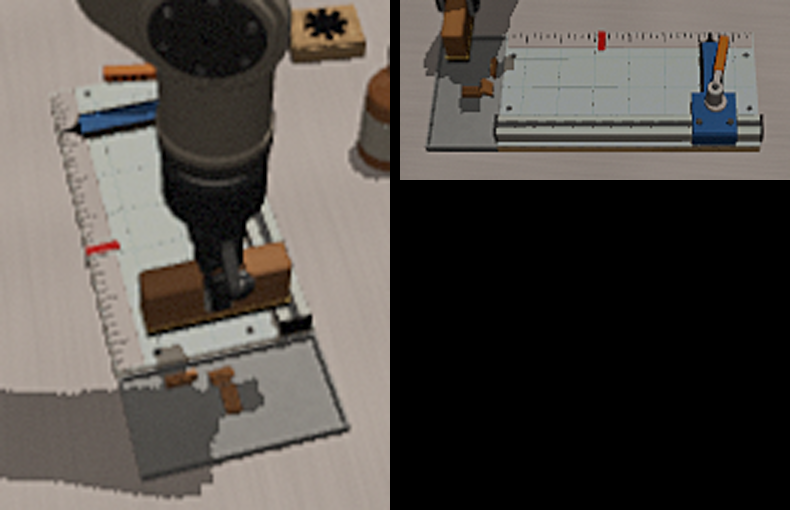

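Chips lie on the tray floor. The scraper goes back to the free table area left of the bed.

Call:
arm_command([
  [[20, 0, 0.5, 0, 0], [20, -0.06, 0.9, 0, 0], [20, -0.06, 0.9, 0, 0], [20, -0.06, 0.9, 0, 0], [20, -0.06, 0.9, 0, 0], [20, -0.06, 0.9, 0, 0], [20, -0.06, 0.9, 0, 0], [20, -0.06, 0.9, 0, 0], [20, -0.06, 0.7, 0, 0], [20, 0, 0.35, 0, 0]],
])

```text
t: 9.15
eef_pos: [0.52, 0.2678, 0.1736]
tool_rot: [-0.001, -0.035, 0.999, -0.0]
contact_force: [-0.3, -0.4, -0.7]
gripper_width: 0.32
grasp_force: 59.7
```

Call:
arm_command([
  [[20, 0, 0, -0.3, 0], [20, 0, 0, -0.7, 0], [20, 0, 0, -0.7, 0], [20, 0, 0, -0.4, 0], [20, 0, 0, -0.2, 0], [20, 0, 0, -0.08, 0], [20, 0, 0, -0.02, 0], [20, 0, 0, 0, 0], [20, 0, 0, 0, 0], [20, 0, 0, 0, 0]],
])

```text
t: 10.4
eef_pos: [0.5217, 0.2658, 0.0314]
tool_rot: [0.0, -0.034, 0.999, 0.0]
contact_force: [0.1, 0.9, -2.8]
gripper_width: 0.317
grasp_force: 59.7
```

Call:
arm_command([
  [[20, 0, 0, -0.03, 0], [20, 0, 0, 0, 0], [60, 0, 0, 0, 0], [60, 0, 0, 0, 0], [60, 0, 0, 0, 0], [60, 0, 0, 0.3, 0], [60, 0, 0, 0.8, 0], [60, 0, 0, 0.9, 0], [60, 0, 0, 0.5, 0], [60, 0, 0, 0, 0]],
])

```text
t: 11.65
eef_pos: [0.5233, 0.2665, 0.1833]
tool_rot: [0.003, -0.033, 0.999, 0.002]
contact_force: [0.1, -0.6, -0.9]
gripper_width: 0.703
grasp_force: 0.0
```

Call:
arm_command([
  [[60, 0.02, -0.5, 0, -0.5], [60, 0.04, -0.8, 0, -0.7], [60, 0.04, -0.6, 0, -0.7], [60, 0, -0.26, 0, -0.5], [60, 0, 0, 0, 0], [60, 0, 0, -0.4, 0], [60, 0, 0, -0.5, 0], [60, 0, 0, 0, 0], [60, 0, 0, 0, 0], [60, 0, 0, 0, 0]],
])

```text
t: 12.9
eef_pos: [0.5283, 0.1367, 0.1263]
tool_rot: [0.001, 0.062, 0.998, 0.001]
contact_force: [-0.7, -0.4, -0.1]
gripper_width: 0.705
grasp_force: 0.0
```

```bash
python3 - <<'E'
from h import *
np.set_printoptions(precision=4,suppress=True)
o=get_obs();print(o["t"],o["eef_pos"],R.from_quat(np.roll(o["tool_rot"],-1)).as_matrix()[:,1],o["q"])
p,im=snap("wrist","wrist3");h,s,v=cv2.split(hsv(im))
M=(h>5)&(h<20)&(s>110)&(v>40)
for c,a,b in blobs(M,300):print(c,a,b.tolist(),np.array([pix(p,q,.089)[:2] for q in b]).tolist())
g=np.array(o["eef_pos"]);g[2]=.089;print("tcp at .089 ->px",proj(p,g))
r=((h<5)|(h>175))&(s>150)&(v>80)
for c,a,b in blobs(r,50):print("red",c,a,pix(p,c,.0185))
E
```

```text
12.9 [0.5283 0.1367 0.1263] [0.1239 0.9923 0.0012] [-0.4094  0.3927  0.0521  1.9666 -0.0286  0.7809  1.1057]
[473.1383 174.7466] 8503 [[421.4693298339844, 93.4876708984375], [495.9747009277344, 87.4168701171875], [510.6633605957031, 267.6866760253906], [436.1579895019531, 273.7574768066406]] [[0.4604604232676667, 0.21632925878615178], [0.46137937672904356, 0.2552878798242922], [0.5648557455885107, 0.26911735814081217], [0.5623396982772535, 0.2237215451841938]]
[278.105  232.3214] 2371 [[265.0484619140625, 180.27557373046875], [289.54803466796875, 179.75430297851562], [291.74212646484375, 282.8778381347656], [267.2425537109375, 283.39910888671875]] [[0.49505853129907784, 0.13238155503289], [0.4963875346795826, 0.14526979020053207], [0.5570377351339727, 0.1394401442143713], [0.5556072344804953, 0.12531298951850867]]
[547.7508 330.6977] 301 [[533.6248168945312, 346.45245361328125], [549.6109008789062, 310.79107666015625], [561.9861450195312, 316.338623046875], [546.0000610351562, 352.0]] [[0.6254599426128564, 0.2906459350043641], [0.5994516189557011, 0.29819690659616227], [0.605197449559911, 0.3075309882880004], [0.631752173995803, 0.3002288609807632]]
[421.4085 398.7191] 705 [[407.143310546875, 416.7815856933594], [411.84637451171875, 376.8054504394531], [435.51873779296875, 379.5904235839844], [430.815673828125, 419.5665588378906]] [[0.6708530411661277, 0.20635502570389605], [0.6359991854500819, 0.20928761058976297], [0.6409728154716255, 0.22513589412839258], [0.6764763290341188, 0.2230652445879021]]
tcp at .089 ->px [280.9134 237.5084]
red [ 39.9413 157.6073] 494 [ 0.4711 -0.0377  0.0185]
```

View pics/wrist3.png

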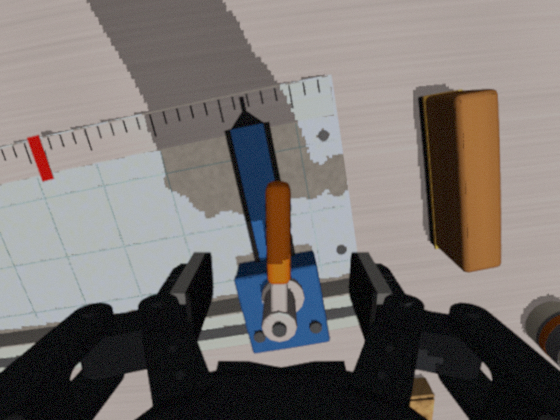

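Wrist view 3: the handle (278,232) is centred between the fingers and the scraper stands at right. Pivot cap is at (279,329), mark at (40,158), pointer tip near (243,100).

Call:
arm_command([
  [[60, 0, -0.02, -0.4, 0.2], [60, 0, 0, -0.4, 0], [60, 0, 0, -0.2, 0], [60, 0, 0, -0.1, 0], [60, 0, 0, 0, 0], [8, 0, 0, 0, 0], [8, 0, 0, 0, 0], [8, 0, 0, 0, 0], [8, 0, 0, 0, 0], [8, 0, 0, 0, 0]],
], newtons=80)

```text
t: 14.2
eef_pos: [0.5278, 0.1349, 0.0596]
tool_rot: [0.0, 0.054, 0.999, 0.0]
contact_force: [-2.6, -0.6, 6.5]
gripper_width: 0.151
grasp_force: 77.9
```

Call:
arm_command([
  [[8, 0.01, -0.15, 0, 0], [8, 0.02, -0.3, 0, 0], [8, 0.02, -0.3, 0, 0], [8, 0.02, -0.35, 0, 0], [8, 0.025, -0.35, 0, 0], [8, 0.025, -0.35, 0, 0], [8, 0.02, -0.3, 0, 0], [8, 0.02, -0.3, 0, 0], [8, 0.01, -0.18, 0, 0], [8, 0, 0, 0, 0]],
])

```text
t: 15.45
eef_pos: [0.5383, -0.0212, 0.0596]
tool_rot: [0.001, 0.055, 0.998, -0.0]
contact_force: [-0.3, -2.1, 6.1]
gripper_width: 0.146
grasp_force: 78.2
```

```bash
python3 - <<'E'
from h import *
np.set_printoptions(precision=4,suppress=True)
o=get_obs();print(o["t"],o["eef_pos"],o["contact_force"],o["q"])
p,im=snap("wrist","wrist4");h,s,v=cv2.split(hsv(im))
r=((h<5)|(h>175))&(s>150)&(v>80)
for c,a,b in blobs(r,50):print("red",c,a,pix(p,c,.0185),[pix(p,q,.0185)[:2].tolist() for q in b],b.tolist())
E
```

```text
15.45 [ 0.5383 -0.0212  0.0596] [-0.3154 -2.098   6.103 ] [-0.1154  0.4864  0.0484  2.0198 -0.0371  0.6348  1.4175]
red [230.7894  98.8979] 470 [ 0.4619 -0.0385  0.0185] [[0.4549083423678096, -0.043451808469512604], [0.45423580904634653, -0.03400376818552648], [0.47189377057087384, -0.032816024839856295], [0.47264309160703866, -0.042479209219877787]] [[219.1923065185547, 85.96154022216797], [237.46153259277344, 82.30770111083984], [244.49998474121094, 117.50000762939453], [226.2307586669922, 121.15384674072266]]
```

View pics/wrist4.png

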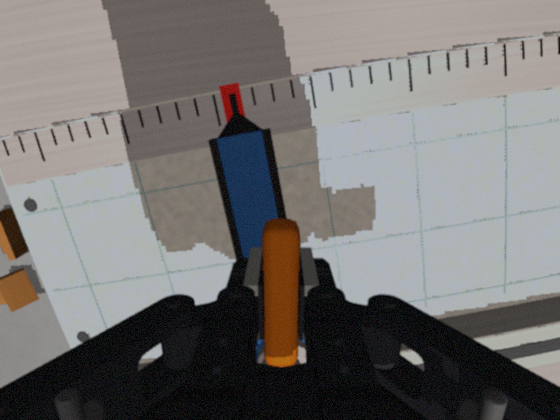

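Wrist view 4: the pointer tip (234,97) is on the red tape (221–240 at that row), about 1.5 mm left of centre. I'll nudge it right 2 mm and compute the lever arc.

```bash
cat > arc.py <<'E'
import numpy as np,sys
def arc(f0,f1,n,r=.056):
    f=np.linspace(f0,f1,n+1);P=r*np.c_[np.cos(f),np.sin(f)]/.06
    Q=np.round(P-P[0],2);t=np.round((f-f[0])/.08,1)
    for a,b in zip(np.diff(Q,axis=0),np.diff(t)):print(f"[8, {a[0]:.2f}, {a[1]:.2f}, 0, {b:.1f}]",end=", ")
    print()
if __name__=="__main__":
    f0=np.pi-.105
    arc(f0,f0-1.4,20)
E
python3 arc.py; python3 - <<'E'
import cv2,numpy as np
from h import *
im=cv2.imread("pics/wrist4.png");print(im[92:112:3,215:246].sum(2)[:, ::2].tolist())
E
```

```text
[8, 0.01, 0.06, 0, -0.9], [8, 0.01, 0.07, 0, -0.9], [8, 0.02, 0.06, 0, -0.8], [8, 0.02, 0.06, 0, -0.9], [8, 0.03, 0.06, 0, -0.9], [8, 0.03, 0.06, 0, -0.8], [8, 0.04, 0.06, 0, -0.9], [8, 0.03, 0.05, 0, -0.9], [8, 0.05, 0.05, 0, -0.9], [8, 0.04, 0.04, 0, -0.8], [8, 0.05, 0.05, 0, -0.9], [8, 0.05, 0.04, 0, -0.9], [8, 0.06, 0.04, 0, -0.9], [8, 0.05, 0.03, 0, -0.8], [8, 0.06, 0.03, 0, -0.9], [8, 0.06, 0.02, 0, -0.9], [8, 0.06, 0.02, 0, -0.9], [8, 0.07, 0.02, 0, -0.8], [8, 0.06, 0.01, 0, -0.9], [8, 0.07, 0.00, 0, -0.9], 
[[361, 353, 340, 184, 186, 175, 186, 152, 165, 144, 121, 167, 218, 318, 328, 325], [305, 330, 317, 243, 200, 159, 142, 115, 49, 34, 84, 155, 180, 292, 324, 321], [238, 325, 327, 276, 177, 163, 175, 139, 58, 30, 66, 154, 187, 262, 330, 335], [161, 310, 318, 307, 199, 151, 179, 180, 61, 77, 42, 137, 184, 212, 327, 320], [98, 303, 331, 323, 238, 186, 183, 142, 91, 45, 40, 118, 185, 169, 306, 325], [156, 245, 317, 322, 290, 187, 166, 149, 117, 75, 56, 87, 169, 168, 285, 315], [211, 155, 308, 322, 288, 179, 180, 174, 154, 86, 30, 61, 112, 159, 233, 320]]
```

Call:
arm_command([
  [[8, 0, -0.03, 0, 0], [8, 0.01, 0.06, 0, -0.9], [8, 0.01, 0.07, 0, -0.9], [8, 0.02, 0.06, 0, -0.8], [8, 0.02, 0.06, 0, -0.9], [8, 0.03, 0.06, 0, -0.9], [8, 0.03, 0.06, 0, -0.8], [8, 0.04, 0.06, 0, -0.9], [8, 0.03, 0.05, 0, -0.9], [8, 0, 0, 0, 0]],
], newtons=100)

```text
t: 16.75
eef_pos: [0.5508, 0.0085, 0.0597]
tool_rot: [0.001, 0.327, 0.945, 0.001]
contact_force: [3.6, 2.5, 4.6]
gripper_width: 0.145
grasp_force: 100.1
```

```bash
cat > ptr.py <<'E'
from h import *
import sys
np.set_printoptions(precision=4,suppress=True)
o=get_obs();print(o["t"],o["eef_pos"],R.from_quat(np.roll(o["tool_rot"],-1)).as_matrix()[:,1],o["contact_force"],o["torque"],o["gripper_width"],o["q"])
p,im=snap("wrist",sys.argv[1]);h,s,v=cv2.split(hsv(im))
r=((h<5)|(h>175))&(s>150)&(v>80)
for c,a,b in blobs(r,50):print("red",c,a,pix(p,c,.0185),[pix(p,q,.0185)[:2].tolist() for q in b],b.tolist())
E
python3 ptr.py wrist5
```

```text
16.75 [0.5508 0.0085 0.0597] [0.6181 0.7861 0.0026] [3.6161 2.498  4.5948] [ 0.4039 -0.7317  0.138 ] 0.14535414674796782 [-0.2799  0.5071  0.1928  2.0007 -0.1563  0.6443  0.9186]
red [112.3178 161.8134] 343 [ 0.4613 -0.0376  0.0185] [[0.45452883345716394, -0.04363805217330679], [0.4541975630024146, -0.03415397673701321], [0.4713914072883044, -0.03307151649321489], [0.47192365421107263, -0.04267228918760572]] [[96.00000762939453, 159.00001525878906], [107.50000762939453, 147.50001525878906], [131.0, 171.00001525878906], [119.50000762939453, 182.50001525878906]]
```

View pics/wrist5.png

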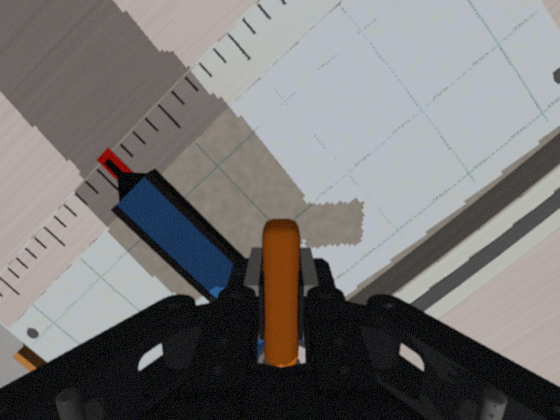

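Wrist view 5: pointer tip is at about (110,162), still inside the red tape with the handle half-turned. I'll measure the offset numerically.

```bash
cat >> ptr.py <<'E'
yh=np.array([-.07,.9976])
c,a,b=max((k for k in blobs(r,50) if np.hypot(*(pix(p,k[0],.0185)[:2]-[.465,-.037]))<.025),key=lambda k:k[1])
m=np.zeros(r.shape,np.uint8);cv2.fillPoly(m,[np.int32(b)],1);m=cv2.erode(m,np.ones((3,3)))
d=(im.sum(2)<95)&(m>0);V,U=np.nonzero(d)
Y=np.array([pix(p,q,.021)[:2]@yh for q in zip(U,V)])
T=np.array([pix(p,q,.0185)[:2]@yh for q in b])
print("n dark",len(Y),"pointer-mark board y mm:",1e3*(np.median(Y)-T.mean()),"tape half",1e3*np.ptp(T)/2)
E
sed 's/^p,im=snap.*;h,s,v/p=cams.camera_params("wrist");im=cv2.imread("pics\/wrist5.png")[:,:,::-1].copy();h,s,v/' ptr.py > t.py; python3 t.py|tail -1
```

```text
n dark 178 pointer-mark board y mm: 0.15236154405635915 tape half 4.865902053785495
```

Call:
arm_command([
  [[8, 0.05, 0.05, 0, -0.9], [8, 0.04, 0.04, 0, -0.8], [8, 0.05, 0.05, 0, -0.9], [8, 0.05, 0.04, 0, -0.9], [8, 0.06, 0.04, 0, -0.9], [8, 0.05, 0.03, 0, -0.8], [8, 0.06, 0.03, 0, -0.9], [8, 0, 0, 0, 0], [8, 0, 0, 0, 0], [8, 0, 0, 0, 0]],
], newtons=120)

```text
t: 18.05
eef_pos: [0.5734, 0.0247, 0.0599]
tool_rot: [0.002, 0.545, 0.838, 0.002]
contact_force: [7.7, 3.1, 1.5]
gripper_width: 0.139
grasp_force: 118.2
```

```bash
python3 ptr.py wrist6
```

```text
18.05 [0.5734 0.0247 0.0599] [0.9143 0.405  0.0052] [7.688  3.1456 1.4541] [ 0.4926 -1.3652  0.4284] 0.1390592713990697 [-0.398   0.5486  0.3214  1.9543 -0.2672  0.6738  0.5056]
red [ 67.2595 251.145 ] 262 [ 0.4623 -0.0367  0.0185] [[0.45415438665510244, -0.04339007617628332], [0.4547602800460159, -0.0342628032194212], [0.47263663418945634, -0.03288937826895719], [0.47227483440047685, -0.04200593429510982]] [[51.90000534057617, 255.29998779296875], [56.10000228881836, 242.69998168945312], [85.19999694824219, 252.39999389648438], [81.0, 265.0]]
n dark 117 pointer-mark board y mm: -0.6635790275106024 tape half 4.590869452471884
```

Call:
arm_command([
  [[8, 0.06, 0.02, 0, -0.9], [8, 0.06, 0.02, 0, -0.9], [8, 0.07, 0.02, 0, -0.8], [8, 0.06, 0.01, 0, -0.9], [8, 0.07, 0, 0, -0.9], [8, 0, 0, 0, 0], [8, 0, 0, 0, 0], [8, 0, 0, 0, 0], [8, 0, 0, 0, 0], [8, 0, 0, 0, 0]],
])

```text
t: 19.35
eef_pos: [0.5936, 0.0296, 0.06]
tool_rot: [0.002, 0.683, 0.73, 0.003]
contact_force: [11.1, 3.4, -1.5]
gripper_width: 0.143
grasp_force: 117.9
```

```bash
python3 ptr.py wrist7
```

```text
19.35 [0.5936 0.0296 0.06  ] [0.9978 0.0662 0.0072] [11.0778  3.4275 -1.4595] [ 0.8227 -1.8664  0.5745] 0.14327098750970224 [-0.4641  0.5887  0.4133  1.9111 -0.3516  0.7053  0.2226]
red [ 67.0423 318.5117] 213 [ 0.4622 -0.0368  0.0185] [[0.4543306466547442, -0.03491765785462493], [0.4714418598674414, -0.029245992497975395], [0.47209671585628193, -0.03752645600097139], [0.4547816506256016, -0.04338357453535936]] [[54.76469802856445, 314.941162109375], [79.7529296875, 309.38824462890625], [82.29411315917969, 320.82354736328125], [57.305877685546875, 326.37646484375]]
n dark 9 pointer-mark board y mm: -2.0610939908038697 tape half 6.468718596782729
```

Call:
arm_command([
  [[8, 0.02, 0, 0, 0], [8, 0.02, 0, 0, 0], [8, 0.02, 0, 0, 0], [8, 0, 0, 0, 0], [8, 0, 0, 0, 0], [8, 0, 0, 0, 0], [8, 0, 0, 0, 0], [8, 0, 0, 0, 0], [8, 0, 0, 0, 0], [8, 0, 0, 0, 0]],
])

```text
t: 20.65
eef_pos: [0.5942, 0.0297, 0.0598]
tool_rot: [-0.0, 0.684, 0.73, 0.001]
contact_force: [1.1, 4.8, 7.5]
gripper_width: 0.145
grasp_force: 119.2
```

```bash
python3 ptr.py wrist8; python3 - <<'E'
from h import *
im=cv2.imread("pics/wrist8.png");a=cv2.resize(im[270:370,0:150],None,fx=4,fy=4,interpolation=cv2.INTER_CUBIC)
o=np.zeros((600,800,3),np.uint8);o[:400,:600]=a
p,s=snap("side");o[400:,:300]=cv2.resize(s[225:265,230:290],(300,200),interpolation=cv2.INTER_CUBIC)[:,:,::-1]
q,s=snap("scene");o[400:,300:600]=cv2.resize(s[180:230,225:300],(300,200),interpolation=cv2.INTER_CUBIC)[:,:,::-1]
o[:,600:]=cv2.resize(im,(200,150))[:,:].repeat(1,0)[np.arange(600)%150]
cv2.imwrite("pics/fin.png",o)
E
```

```text
20.65 [0.5942 0.0297 0.0598] [0.9979 0.0647 0.0013] [1.1022 4.8138 7.5214] [ 0.8581 -0.2003  0.1824] 0.14495369178705944 [-0.4621  0.5923  0.4131  1.905  -0.3524  0.714   0.2222]
red [ 67.1232 318.4502] 211 [ 0.4622 -0.0368  0.0185] [[0.4544808641923508, -0.03427907445775716], [0.4718586416544981, -0.03257133930570971], [0.4707578515511587, -0.041546798896569814], [0.453126283084916, -0.043358190481942005]] [[55.0, 314.0], [81.0, 314.0], [81.0, 326.0], [55.0, 326.0]]
n dark 72 pointer-mark board y mm: -1.027471995398363 tape half 4.724848816769295
```

Call:
arm_command([
  [[8, 0.02, 0, 0, -0.2], [8, 0.02, 0, 0, -0.2], [8, 0.02, 0, 0, -0.2], [8, 0, 0, 0, 0], [8, 0, 0, 0, 0], [8, 0, 0, 0, 0], [8, 0, 0, 0, 0], [8, 0, 0, 0, 0], [8, 0, 0, 0, 0], [8, 0, 0, 0, 0]],
])

```text
t: 22.05
eef_pos: [0.5949, 0.0297, 0.0595]
tool_rot: [-0.002, 0.7, 0.715, -0.001]
contact_force: [-7.5, 3.9, 15.4]
gripper_width: 0.137
grasp_force: 122.3
```

```bash
python3 ptr.py wrist9; python3 - <<'E'
from h import *
im=cv2.imread("pics/wrist9.png");o=np.zeros((600,800,3),np.uint8)
o[:400,:400]=cv2.resize(im[270:370,20:120],(400,400),interpolation=cv2.INTER_CUBIC)
o[:300,400:]=cv2.resize(im,(400,300))
p,s=snap("side");o[400:,:300]=cv2.resize(s[225:265,230:290],(300,200),interpolation=cv2.INTER_CUBIC)[:,:,::-1]
q,s=snap("scene");o[400:,350:750]=cv2.resize(s[170:260,160:340],(400,200),interpolation=cv2.INTER_CUBIC)[:,:,::-1]
cv2.imwrite("pics/fin.png",o)
E
```

```text
22.05 [0.5949 0.0297 0.0595] [ 0.9998  0.0212 -0.0045] [-7.5117  3.909  15.3717] [0.6942 1.4037 1.6021] 0.13661837080601 [-0.4695  0.5985  0.4251  1.8992 -0.3617  0.724   0.1868]
red [ 72.445  325.8038] 209 [ 0.4621 -0.0367  0.0185] [[0.4548396380901314, -0.034349900434452324], [0.47179752748999537, -0.033325748637912184], [0.4702979874739247, -0.042437118297031645], [0.4530829478840506, -0.04355790796941242]] [[61.0, 322.0], [86.0, 322.0], [86.0, 334.0], [61.0, 334.0]]
n dark 83 pointer-mark board y mm: -0.49991102842698865 tape half 4.574946498287331
```

View pics/fin.png

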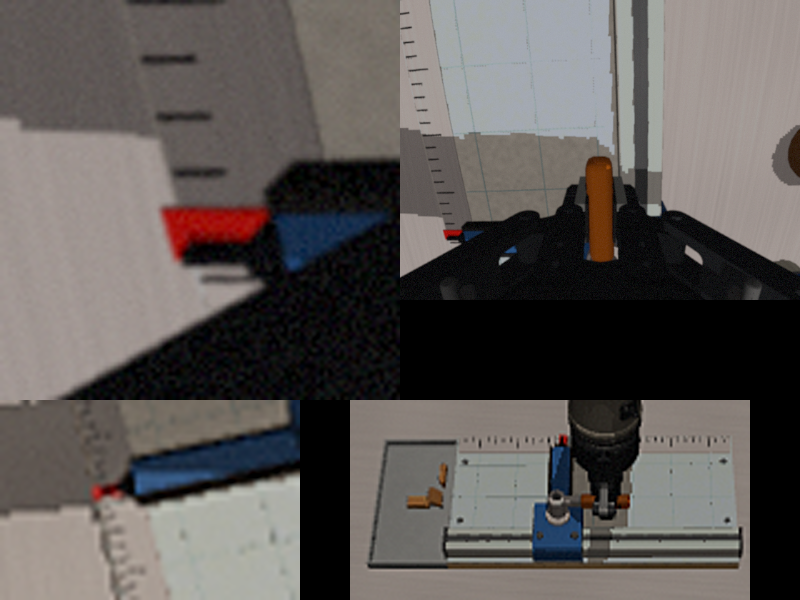

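Final view: the handle points along the rail, the chips are in the tray, and the pointer touches the tape near its right half. I'll compute the offset precisely.

```bash
python3 - <<'E'
from h import *
np.set_printoptions(precision=4,suppress=True,linewidth=150)
p=cams.camera_params("wrist");im=cv2.imread("pics/wrist9.png")[:,:,::-1]
yh=np.array([-.07,.9976]);print(p["extrinsics"][:3,3])
for u in(66,69,72,75,78):
    col=im[318:342,u].astype(int);print(u,[tuple(c) if 0 else (int(c[0]),int(c.sum())) for c in col])
for v in range(320,340,2):print(v,"tape y",pix(p,(71,v),.0185)[:2]@yh*1e3,"ptr y",pix(p,(71,v),.021)[:2]@yh*1e3)
print("tape centre ref",np.array([.4619,-.0385])@yh*1e3,np.array([.4613,-.0376])@yh*1e3,np.array([.4717,-.0353])@yh*1e3)
E
```

```text
[0.5931 0.0994 0.2021]
66 [(98, 275), (95, 267), (96, 271), (92, 211), (127, 192), (158, 184), (161, 161), (163, 177), (160, 162), (158, 187), (152, 199), (148, 196), (128, 128), (103, 120), (57, 59), (12, 18), (27, 76), (37, 107), (89, 251), (141, 402), (159, 450), (158, 449), (158, 449), (160, 456)]
69 [(102, 290), (100, 280), (91, 256), (98, 217), (123, 182), (156, 182), (162, 175), (163, 170), (166, 217), (157, 192), (127, 127), (106, 129), (67, 72), (23, 30), (0, 2), (10, 12), (8, 30), (25, 71), (84, 250), (143, 421), (156, 463), (148, 436), (151, 442), (161, 469)]
72 [(104, 288), (100, 282), (94, 261), (95, 220), (119, 175), (154, 180), (162, 194), (162, 174), (165, 198), (160, 196), (129, 136), (106, 125), (66, 104), (7, 7), (9, 26), (5, 14), (15, 44), (30, 87), (87, 250), (134, 384), (129, 367), (80, 227), (106, 301), (150, 427)]
75 [(96, 272), (101, 289), (97, 270), (95, 225), (115, 173), (149, 179), (160, 163), (163, 194), (164, 186), (157, 180), (131, 131), (111, 121), (62, 63), (16, 23), (0, 0), (22, 61), (12, 32), (30, 86), (85, 246), (130, 368), (122, 347), (76, 218), (
[... 195 characters left out ...]
 (13, 29), (2, 23), (20, 51), (83, 235), (128, 359), (133, 377), (86, 243), (99, 279), (146, 416)]
320 tape y -64.68318121247728 ptr y -63.01765554034468
322 tape y -66.16261509780588 ptr y -64.47694785282195
324 tape y -67.64921095627984 ptr y -65.94330463263154
326 tape y -69.14304893934415 ptr y -67.41680494000622
328 tape y -70.64421042493738 ptr y -68.89752904497462
330 tape y -72.15277804435202 ptr y -70.38555845385555
332 tape y -73.66883570981749 ptr y -71.8809759364655
334 tape y -75.19246864282991 ptr y -73.38386555406296
336 tape y -76.7237634032534 ptr y -74.89431268805323
338 tape y -78.26280791921948 ptr y -76.41240406948106
tape centre ref -70.7406 -69.80076 -68.23428000000001
```

Call:
arm_command([
  [[8, 0, 0, 0, 0.2], [8, 0, 0, 0, 0], [8, 0, 0, 0, 0], [8, 0, 0, 0, 0], [8, 0, 0, 0, 0], [8, 0, 0, 0, 0], [8, 0, 0, 0, 0], [8, 0, 0, 0, 0], [8, 0, 0, 0, 0], [8, 0, 0, 0, 0]],
])

```text
t: 23.45
eef_pos: [0.5947, 0.0297, 0.0595]
tool_rot: [-0.002, 0.694, 0.72, -0.001]
contact_force: [-8.6, 4.7, 15.9]
gripper_width: 0.139
grasp_force: 121.1
```

```bash
python3 ptr.py wrist10; python3 - <<'E'
from h import *
p,im=snap("scene");h,s,v=cv2.split(hsv(im));M=(h>5)&(h<20)&(s>110)&(v>40)
m=np.zeros(M.shape,bool);m[185:250,165:420]=1
yaw=.07;X=np.array([[np.cos(yaw),np.sin(yaw)],[-np.sin(yaw),np.cos(yaw)]])
for c,a,b in blobs(M&m,8):print(c,a,"board mm",np.round(1e3*X@(pix(p,c,.008)[:2]-[.5486,.0123])),np.round([1e3*(X@(pix(p,q,.008)[:2]-[.5486,.0123]))[1] for q in b]))
E
```

```text
23.45 [0.5947 0.0297 0.0595] [ 0.9993  0.0359 -0.0048] [-8.5832  4.7413 15.8788] [0.68   1.5365 1.1804] 0.13935815569263735 [-0.4664  0.5975  0.421   1.8992 -0.3585  0.7238  0.1989]
red [ 70.7963 323.0139] 216 [ 0.4621 -0.0367  0.0185] [[0.45460597463084595, -0.03427474327908203], [0.4715238515905684, -0.033013137652982916], [0.4701566701594863, -0.04208442738555812], [0.4529852054736183, -0.04344611406435159]] [[59.0, 319.0], [84.0, 319.0], [84.0, 331.0], [59.0, 331.0]]
n dark 77 pointer-mark board y mm: -1.1332713998750688 tape half 4.555116019897443
[361.69172932 206.54385965] 399 board mm [-26. 261.] [249. 281. 273. 243.]
[201.40909091 202.72727273] 22 board mm [ -42. -203.] [-208. -206. -198. -201.]
[193.48351648 214.53846154] 91 board mm [  -1. -222.] [-246. -205. -203. -243.]
[266.46153846 214.82051282] 39 board mm [  1. -13.] [-21.  -3.  -3. -20.]
[282.63636364 214.81818182] 33 board mm [ 1. 33.] [25. 39. 39. 25.]
[268.5 244.5] 260 board mm [98. -7.] [-184.  170.  170. -184.]
```

```bash
python3 -c "
from station import job;print(job.hand_in())"
```

```text
the job is handed in; nothing more can be done
None
```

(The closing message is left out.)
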